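Show the inspection camera the brass button in a mirror

ROBOT

A 6-joint arm with a two-finger parallel gripper is mounted at the origin on the work surface. World frame = base frame: x ahead of the robot, y to its left, z up, the work surface at z = 0. Lengths are in mm, angles in rad, forces in N, time in s.
With the tool pointing down it reaches from about 350 to 975 mm from the base axis. Payload 7.1 kg.
Tool frame: the origin (TCP) lies between the finger pads, 19 mm behind the fingertips; this is the grasp point; z points along the fingers, y is the line along which they close (so a half turn about z gives the same grasp; the last joint's range is limited). The gripper opens to 88 mm and grips with 3 to 60 N. Pads are 20 mm wide; open, the fingers measure 115 mm over their backs; the gripper's body (75 mm by 178 mm) begins 61 mm behind the grasp point.
Start: joints at [-1.199, 0.423, 1.63, -0, 1.089, -0.019], TCP at [238.096, -577.854, 241.375] pointing down, gripper open.
Joint ranges: [-3, 3], [-0.9, 2.11], [0.09, 2.58], [-1.31, 4.45], [0.11, 2.69], [-2.54, 2.54]. Speed limits (rad/s): [2.39, 2.39, 3.01, 3.14, 3.14, 3.14].

INTERFACE

Orientations are given as a rotation vector (axis times angle).
In Python, from workcell import status, eyes, ticket gives the robot as it stands.
- The arm moves only by the shell command python3 -m jog 'ROWS' [OPENING]. ROWS is a JSON list of rows, 1 to 5 of them, each of 6 numbers: dx, dy, dz in mm, then a rotation vector rx, ry, rz in rad; each row shifts and turns the commanded pose from where the row before left it, along the tool's axes as they then stand; what a row does not reach is not made up. A row lasts 1/12 s, in which the tool goes at most 41.7 mm and 0.125 rad, less where a joint would pass 70% of its speed; a pose out of reach is approached as far as the arm can. OPENING is the finger opening in mm, set as the command begins (- or left out keeps the last). The fingers move at their own pace and stop on an object; the grip force is fixed at half the most. Time passes only in rows, so rows that do not move let the fingers close. It prints the time, the measured TCP pose, the force, the opening and the grip force at its end.
- status.get_obs(): the state, without advancing time (a new reading comes with each control period).
- eyes.get_image(name): name is "scene" or "top" or "wrist"; returns a dict with "img" (420x560x3 uint8, red, green, blue), "range_z" (420x560 float32, mm along the optical axis (not along the pixel's ray), 0 where there is no reading), "fx", "fy", "cx", "cy" (pixels), "k1" (the pictures are not rectified: a ray, as slopes to the right and down, at radius r is drawn at 1 + k1 r^2 times it, then the intrinsics apply), "R" (3x3) and "t" (3): a world point X has camera coordinates R X + t. Camera axes: x right, y down, z forward; pixel columns grow to the right and rows downward; lengths in mm; the calibration is good to about 2 mm. A picture is of the moment at which its call begins.
- ticket.close_job(): hands the job in; it is judged then, once.
The state is a dict: "t": time; "qpos": joint angles; "qvel": joint speeds; "joint_torque": joint torques, N m; "ee_pos": TCP position; "orientation": TCP orientation; "ft_force": force on the tool from outside, world axes, zero at the start; "moment": the same for the moment, N m; "width": finger opening in mm; "grasp_force": force on a finger pad.
Only numpy, scipy, OpenCV 4.12 (cv2) and the standard library are available. Lean on these libraries where they do the work, as an engineer would, in place of code of your own. Each camera call takes 0.05 s, during which the arm holds its last target. There are 200 camera calls.

TASK

Take the small inspection mirror off its wooden rest by its two side edges, letting nothing touch its silvered face, and hold it over the bench camera that looks straight up: centred above the lens, at the height of the brass button, leaning at 45 degrees just as it leaned on the rest. Turn it until its silvered side faces that button, the ball-headed one sticking out of one of the three posts of turned rings, so that the camera sees the button in the middle of the mirror. Finish while still holding the mirror still in the gripper at that angle, and leave everything else on the bench where it stands.

Things in the scene. Friction and masses are not known exactly. Their poses are not given: they have to be found in the camera images.
- mirror: Mirror: flat plate in an aluminium frame, 62 wide, 70 long, 4 mm thick, 70 g, lying at 45 degrees on its rest, silvered face down. Origin: centre of that face, 62 mm above the bench at first. On the rest z is up, y along the width (side edges at +-31 mm), x level, the way it looks: the plate rises towards +x (top edge at x, z = +25 mm, low edge -25 mm). Sight from straight below leaves along +x.
- silver: Silvered face of the mirror, 34 wide, 56 mm long, in the middle of the underside, 1 mm proud of the frame; nothing may touch it. Same origin and axes as the mirror. Fingers pointing straight down and closing along y on the two side edges, TCP at this origin, hold the mirror well; it lifts straight up off the rest.
- rest: Pale wooden mirror rest, fixed: foot 100 x 66 x 10 mm, two 45 degree rails and a low lip, above the foot all within 27 mm (rails 23 to 27 mm) either side of its middle, so the mirror's side edges are free. Origin: centre of its underside, straight below the mirror's origin; x as the mirror's; rails 85 mm tall.
- camera: Inspection camera fixed to the bench, looking straight up: black housing 85 x 85 x 42 mm with an upright lens barrel 52 mm across on top, 70 mm tall in all. Origin: centre of its underside.
- lens (a point): Centre of the camera's upward-looking lens, 70 mm above the bench.
- button (a point): Centre of the brass ball head, 20 mm across, which sticks out level from the side of the ring being inspected, 55 mm from the axis of its post. Its height differs from run to run, 145 to 200 mm above the bench.
- work_post: The post with the brass button: wooden foot 90 mm across, dark spindle 24 mm across, 251 mm tall, carrying turned wooden rings; the uppermost ring, 76 mm across, has the brass button in its side and sits stiffly on the spindle. Fixed. Origin: centre of its underside.
- plain_post_a: Post of the same size with a stack of rings and no button. Fixed. Origin: centre of its underside.
- plain_post_b: Post of the same size with a lower stack of rings and no button. Fixed. Origin: centre of its underside.
- screwdriver: Bystander: screwdriver with a dark wooden handle, lying on the bench.
- jar: Bystander: amber glass jar, 60 mm across, 75 mm tall, standing.
- loose_ring: Bystander: small turned wooden ring lying flat, 48 mm across, 14 mm thick.
- brush: Bystander: wooden brush lying on the bench.
- cup: Bystander: white ceramic cup, 64 mm across, 60 mm tall, standing.
- handle: Bystander: turned dark wooden handle standing upright, 36 mm across, 100 mm tall.
- wood_blank: Bystander: plain pale square wooden blank lying on the bench, 30 x 110 x 30 mm.

How it is judged (in metres and radians):
On the way, in this order (a step that is already met when the one before it is completed fails the run):
1. the mirror is lifted clear of its rest in the fingers (height (world z) of mirror above 0.09 m and contact force between the fingers and mirror above 1 N and contact force between mirror and rest below 0.2 N and contact force between mirror and camera below 0.2 N and contact force between mirror and work_post below 0.2 N), for 0.2 s.
2. the mirror is over the lens and shows it the brass button (contact force between the fingers and mirror above 1 N and horizontal distance between mirror and lens below 0.015 m and angle between mirror's own z axis and vertical below 0.1 rad and y of button in the frame of mirror between -0.015 and 0.015 m and z of button in the frame of mirror between -0.015 and 0.015 m and x of button in the frame of mirror above 0.05 m and contact force between mirror and rest below 0.2 N and contact force between mirror and camera below 0.2 N and contact force between mirror and work_post below 0.2 N), for 0.3 s.
At the end, for the whole second after the job is handed in: Fingers hold the mirror (over 1 N), nothing else carries it, it is at rest: centre within 15 mm of the vertical through the lens, z axis within 0.1 rad of vertical, the button in front of it (+x, over 50 mm away), within 15 mm of its x axis sideways and in height (all of step 2 and linear speed of mirror below 0.02 m/s and angular speed of mirror below 0.15 rad/s and height (world z) of mirror above 0.12 m); the arm keeps its last pose, push and grip.
It fails at once if the silvered face is touched (contact force between silver and anything else above 0.5 N).
It fails at once if the inspected ring is shifted (distance of button from where it was at the start of the episode above 0.01 m).
It fails at once if a bystander is disturbed (distance of any of screwdriver, jar, loose_ring, brush, cup, handle, wood_blank from where it was at the start of the episode above 0.03 m).
It also fails if it takes over 35 s, if anything falls off the work surface, if the arm or the gripper's body presses on something with over 40 N, if the wrist force passes 120 N, or if a joint passes its speed limit or range.

## Working session

There is one attempt and no reset: what is moved stays moved. The work goes in short steps, Python scripts to look and compute and a shell command to move; the robot and the scene stay as the last step left them, time stands still between calls to the robot, and variables do not carry over. Pictures are saved under pics/ and viewed, at most 10 in all, crops included, and the job is handed in when it is done.

```bash
ls; mkdir -p pics; cat > h.py <<'E'
import numpy as np, cv2
from workcell import status, eyes, ticket
def grab(n):
    d=eyes.get_image(n); np.savez(f'pics/{n}.npz',**d); return d
def load(n): return dict(np.load(f'pics/{n}.npz'))
def cloud(d):
    h,w=d['range_z'].shape
    v,u=np.mgrid[:h,:w]; z=d['range_z'].astype(float)
    K=np.array([[d['fx'],0,d['cx']],[0,d['fy'],d['cy']],[0,0,1.]])
    p=np.stack([u,v],-1).reshape(-1,1,2).astype(float)
    s=cv2.undistortPoints(p,K,np.array([float(d['k1']),0,0,0,0])).reshape(h,w,2)
    c=np.dstack([s*z[...,None],z])
    X=(c-d['t'])@d['R']; X[z==0]=np.nan
    return X
E
python3 - <<'E'
from h import *
a=[grab(n) for n in('scene','top')]
for n,d in zip(('scene','top'),a):
    cv2.imwrite(f'pics/{n}0.png',d['img'][...,::-1]); print(n,d['fx'],d['k1'],-d['R'].T@d['t'])
    
print(status.get_obs())
E
```

```text
pics
scene 384.5184565254017 0.013255760712399225 [1036.47435591 -598.99067285  660.5115899 ]
top 451.1929308927947 -0.060205240240432646 [ 484.12206249  -16.3438939  1491.91707982]
{'t': 0.1, 'qpos': array([-1.19903520e+00,  4.23740873e-01,  1.63057081e+00, -1.70793515e-05,
        1.08863831e+00, -1.89935697e-02]), 'qvel': array([-1.08966269e-04, -2.44294094e-03, -1.72879533e-03,  1.36277671e-05,
       -5.51309658e-04, -1.75817951e-03]), 'joint_torque': array([-1.08793840e-03, -5.45616817e+01, -2.74323159e+01,  6.44124602e-02,
        1.87971425e-02, -1.85050806e-05]), 'ee_pos': array([ 237.90837204, -577.44553081,  240.71093415]), 'orientation': array([-3.08051153e+00, -6.09651795e-01,  3.97345926e-04]), 'ft_force': array([-0.45487504, -0.56926275, -0.02251977]), 'moment': array([-0.0344451 , -0.02112747, -0.04457129]), 'grasp_force': 0.0, 'width': 87.86192300346336}
```

View pics/scene0.png

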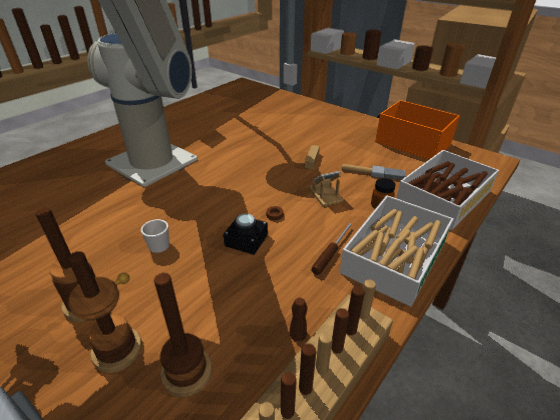

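View pics/top0.png

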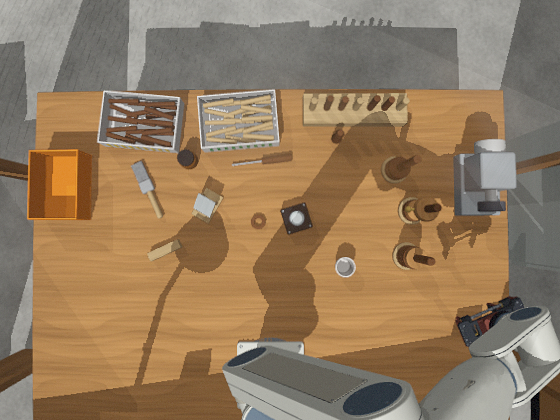

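The scene view shows the mirror on its rest at about (327,190), the lens at (246,222), a brass ball near (122,278), and three posts at the left. In the top view the mirror is at (207,203), the camera at (297,218) and the posts at x≈400, y 170 to 257.

```bash
python3 - <<'E'
from h import *
s=load('scene');t=load('top')
big=lambda d,x0,y0,x1,y1,k:cv2.resize(d['img'][y0:y1,x0:x1,::-1],None,fx=k,fy=k,interpolation=cv2.INTER_CUBIC)
a=big(s,40,200,220,400,3)[:600,:400]; 
A=cv2.resize(s['img'][200:400,30:220,::-1],(400,420)); B=cv2.resize(t['img'][145:275,370:470,::-1],(380,420))
C=cv2.resize(t['img'][180:240,180:330,::-1],(450,180));D=cv2.resize(s['img'][160:220,290:360,::-1],(210,180))
out=np.zeros((600,780,3),np.uint8);out[:420,:400]=A;out[:420,400:]=B;out[420:,:450]=C;out[420:,460:670]=D
cv2.imwrite('pics/crop1.png',out)
X=cloud(s);T=cloud(t)
for n,P,pts in(('s',X,[(122,278),(92,290),(246,219),(327,183),(180,345)]),('t',T,[(207,200),(297,217),(427,210),(400,170),(405,257),(410,210)])):
    for u,v in pts: print(n,u,v,np.nanmedian(P[v-1:v+2,u-1:u+2].reshape(-1,3),0).round(0))
E
```

```text
s 122 278 [ 542. -417.  161.]
s 92 290 [ 548. -469.  182.]
s 246 219 [517. -85.  70.]
s 327 183 [547. 231.  26.]
s 180 345 [ 684. -419.  103.]
t 207 200 [570. 192.  84.]
t 297 217 [516. -91.  67.]
t 427 210 [ 531. -464.  185.]
t 400 170 [ 661. -414.   90.]
t 405 257 [ 390. -419.  112.]
t 410 210 [ 533. -422.  159.]
```

View pics/crop1.png

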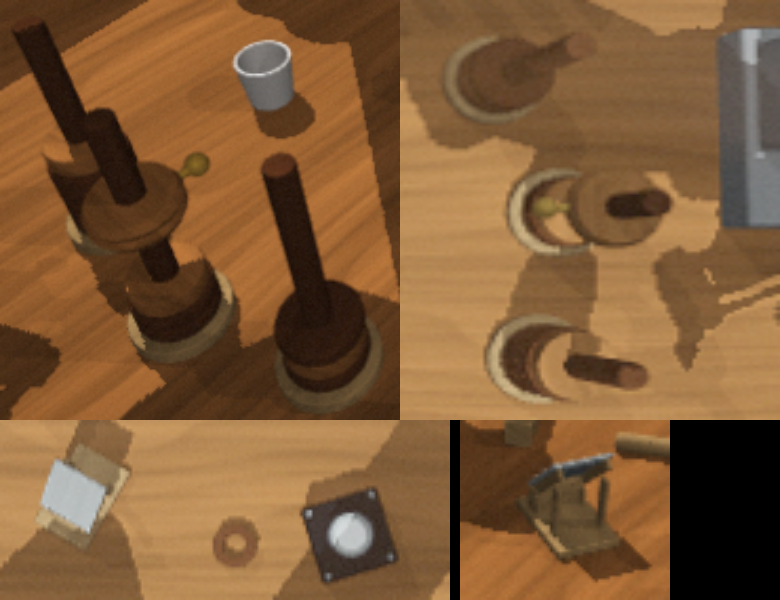

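The crop shows the brass ball on the middle post's raised ring, pointing towards the camera. The mirror plate lies on its rest in the lower left.

```bash
cat >> h.py <<'E'
def ray(d,u,v):
    K=np.array([[d['fx'],0,d['cx']],[0,d['fy'],d['cy']],[0,0,1.]])
    s=cv2.undistortPoints(np.array([[[u,v]]],float),K,np.array([float(d['k1']),0,0,0,0])).reshape(2)
    r=d['R'].T@np.r_[s,1]; return -d['R'].T@d['t'], r/np.linalg.norm(r)
def tri(rs):
    A=sum(np.eye(3)-np.outer(r,r) for o,r in rs); b=sum((np.eye(3)-np.outer(r,r))@o for o,r in rs)
    p=np.linalg.solve(A,b); return p,[np.linalg.norm(np.cross(p-o,r)).round(1) for o,r in rs]
def blob(d,mask,roi):
    x0,y0,x1,y1=roi; m=np.zeros_like(mask,dtype=np.uint8); m[y0:y1,x0:x1]=mask[y0:y1,x0:x1]
    n,l,st,c=cv2.connectedComponentsWithStats(m); k=1+st[1:,4].argmax(); return c[k],st[k],l==k
def mirror(d,roi,zlo=30,zhi=110):
    "grey bright plate: plane fit + minAreaRect centre in the plane"
    X=cloud(d); hsv=cv2.cvtColor(d['img'],cv2.COLOR_RGB2HSV)
    c,st,m=blob(d,(hsv[...,1]<70)&(hsv[...,2]>90)&(X[...,2]>zlo)&(X[...,2]<zhi),roi)
    P=X[cv2.erode(m.astype(np.uint8),np.ones((3,3)))>0]; 
    for _ in range(3):
        o=np.median(P,0); n=np.linalg.svd(P-P.mean(0),full_matrices=0)[2][2]; n*=np.sign(n[2]); e=(P-P.mean(0))@n; P=P[abs(e)<max(3,2.5*e.std())]
    # rim by casting contour rays onto the plane
    o=P.mean(0); cn=max(cv2.findContours(m.astype(np.uint8),0,1)[0],key=len)[:,0]
    cs=[]
    for u,v in cn:
        C,r=ray(d,u,v); cs.append(C+r*((o-C)@n)/(r@n))
    x=np.cross(np.cross(n,[0,0,1]),n); x/=np.linalg.norm(x); y=np.cross(n,x) # x uphill
    q=np.c_[(np.array(cs)-o)@x,(np.array(cs)-o)@y].astype(np.float32)
    (cx,cy),wh,a=cv2.minAreaRect(q)
    return dict(c=o+cx*x+cy*y,n=n,uphill=x,wh=np.round(wh,1),a=a,st=st,std=e.std())
E
python3 - <<'E'
from h import *
s=load('scene');t=load('top'); R=[]
for d,roi in((s,(110,265,135,290)),(t,(400,200,414,220))):
    h=cv2.cvtColor(d['img'],cv2.COLOR_RGB2HSV); 
    m=(h[...,0]>=19)&(h[...,0]<32)&(h[...,1]>130)
    c,st,l=blob(d,m,roi); print('btn',c,st); print(h[roi[1]+8:roi[1]+14:2,roi[0]+4:roi[0]+14:2].reshape(-1,3).tolist()[:8]); R.append(ray(d,*c))
print(tri(R))
R=[]
for d,roi in((s,(228,205,262,235)),(t,(285,205,310,230))):
    h=cv2.cvtColor(d['img'],cv2.COLOR_RGB2HSV); c,st,l=blob(d,(h[...,1]<60)&(h[...,2]>120),roi); print('lens',c,st); R.append(ray(d,*c))
print(tri(R))
print(mirror(t,(190,185,225,222)))
E
```

```text
btn [122.24468085 278.21276596] [115 273  14  11  94]
[[14, 174, 157], [14, 178, 168], [14, 173, 168], [16, 179, 124], [19, 177, 105], [14, 182, 164], [14, 171, 166], [15, 175, 118]]
btn [408.47222222 208.72222222] [405 206   9   6  36]
[[12, 137, 78], [20, 148, 134], [21, 146, 154], [21, 144, 142], [20, 147, 156], [15, 163, 89], [20, 148, 112], [20, 149, 132]]
(array([ 537.27776327, -416.82534065,  156.47051752]), [np.float64(1.5), np.float64(1.5)])
lens [246.02439024 218.66666667] [238 214  17  10 123]
lens [296.32692308 217.55769231] [290 211  14  14 156]
(array([515.54338146, -86.62945679,  71.13934699]), [np.float64(2.2), np.float64(2.2)])
{'c': array([555.54634574, 204.79581479,  63.83994518]), 'n': array([-0.62810148,  0.36456265,  0.68744644]), 'uphill': array([ 0.59455421, -0.34509114,  0.72623508]), 'wh': array([78.9, 62.8]), 'a': 0.2659125328063965, 'st': array([193, 193,  23,  24, 323], dtype=int32), 'std': np.float64(2.087577933379321)}
```

```bash
R='[0,0,-8,0,0,-0.11]'
python3 -m jog '[[0,0,-8,0,0,-0.11],[0,0,-8,0,0,-0.11],[0,0,-8,0,0,-0.11],[0,0,-8,0,0,-0.11],[0,0,-8,0,0,-0.11]]' 
python3 -m jog '[[0,0,-8,0,0,-0.11],[0,0,-8,0,0,-0.11],[0,0,-8,0,0,-0.11],[0,0,-8,0,0,-0.11],[0,0,-8,0,0,-0.11]]' 
python3 -m jog '[[0,0,-8,0,0,-0.11],[0,0,-8,0,0,-0.11],[0,0,-8,0,0,-0.11],[0,0,-8,0,0,-0.11],[0,0,-8,0,0,-0.11]]' 
python3 -m jog '[[0,0,-8,0,0,-0.11],[0,0,-8,0,0,-0.11],[0,0,-8,0,0,-0.11],[0,0,-8,0,0,-0.11],[0,0,0,0,0,0]]' 
cat >> h.py <<'E'
from scipy.spatial.transform import Rotation as Rn
def delta(target,psi):
    o=status.get_obs(); M=Rn.from_rotvec(o['orientation']).as_matrix()
    T=np.array([[np.cos(psi),np.sin(psi),0],[np.sin(psi),-np.cos(psi),0],[0,0,-1]])
    print('pos',o['ee_pos'].round(1),'t',o['t'],'width',o['width'],'F',o['ft_force'].round(1),'g',o['grasp_force'],'q',o['qpos'].round(2))
    print('tool delta',(M.T@(np.array(target)-o['ee_pos'])).round(1),'rot',Rn.from_matrix(M.T@T).as_rotvec().round(3))
E
python3 -c "
from h import *
delta([558,203,300],2.617)"
```

```text
t: 0.52
ee_pos: [238.0, -577.6, 281.3]
orientation: [-2.796, -1.431, -0.0]
ft_force: [0.0, -0.1, 0.1]
width: 87.6
grasp_force: 0.0
t: 0.93
ee_pos: [238.0, -577.6, 321.3]
orientation: [-2.302, -2.136, -0.001]
ft_force: [0.6, 0.2, -0.0]
width: 88.0
grasp_force: 0.0
t: 1.35
ee_pos: [238.0, -577.6, 361.3]
orientation: [-1.635, -2.681, -0.001]
ft_force: [-0.2, -0.3, -0.1]
width: 87.8
grasp_force: 0.0
t: 1.77
ee_pos: [238.3, -578.3, 394.7]
orientation: [1.013, 2.972, -0.002]
ft_force: [-0.6, 0.0, 0.1]
width: 87.4
grasp_force: 0.0
pos [ 238.3 -578.3  394.7] t 1.7667 width 87.39624926353875 F [-0.6  0.   0.1] g 0.0 q [-1.2   0.29  1.46 -0.    1.38 -2.11]
tool delta [224.1 814.1  93.5] rot [-0.001  0.002 -0.132]
```

```bash
python3 -m jog '[[0,0,0,0,0,-0.066],[0,0,0,0,0,-0.066],[0,10,0,0,0,0],[2,20,0,0,0,0],[5,35,0,0,0,0]]' >/dev/null
python3 -m jog '[[5,35,0,0,0,0],[5,35,0,0,0,0],[5,35,0,0,0,0],[5,35,0,0,0,0],[5,35,0,0,0,0]]' 
python3 -m jog '[[5,35,0,0,0,0],[5,35,0,0,0,0],[5,35,0,0,0,0],[5,35,0,0,0,0],[5,35,0,0,0,0]]' >/dev/null
python3 -m jog '[[5,35,0,0,0,0],[5,35,0,0,0,0],[5,35,0,0,0,0],[5,35,0,0,0,0],[5,35,0,0,0,0]]' 
python3 -m jog '[[5,35,0,0,0,0],[5,35,0,0,0,0],[2,20,0,0,0,0],[0,10,0,0,0,0],[0,0,0,0,0,0]]' 
python3 -c "
from h import *
delta([558,203,300],2.617)
d=grab('wrist'); cv2.imwrite('pics/wrist0.png',d['img'][...,::-1])
C=-d['R'].T@d['t'];print(C)"
```

```text
t: 2.6
ee_pos: [331.7, -352.1, 392.8]
orientation: [-0.829, -3.03, -0.001]
ft_force: [0.3, 0.5, 0.1]
width: 87.7
grasp_force: 0.0
t: 3.43
ee_pos: [464.6, -24.8, 393.0]
orientation: [-0.828, -3.03, -0.0]
ft_force: [0.8, -0.5, 0.3]
width: 87.7
grasp_force: 0.0
t: 3.85
ee_pos: [505.1, 66.9, 392.7]
orientation: [-0.821, -3.032, 0.0]
ft_force: [-0.2, 0.1, 0.0]
width: 87.9
grasp_force: 0.0
pos [505.1  66.9 392.7] t 3.85 width 87.92819001086899 F [-0.2  0.1  0. ] g 0.0 q [ 0.11  0.1   1.71  0.    1.34 -0.93]
tool delta [ 22.9 144.2  92.7] rot [-0.    -0.001 -0.004]
[438.02289737 106.4404248  536.49086098]
```

View pics/wrist0.png

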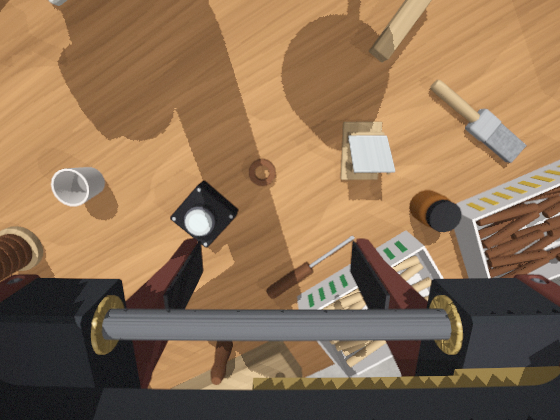

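The wrist view shows the mirror plate at about (371,153), with the rest's edge showing to its left, and the lens at (199,221). The approach is clear.

```bash
cat > m.py <<'E'
from h import *
d=load('wrist'); t=load('top')
import sys
roi=eval(sys.argv[1]); r=mirror(d,roi); n=r['n']; r2=mirror(t,(190,185,225,222))
print(r); print('yaw',np.degrees(np.arctan2(r['uphill'][1],r['uphill'][0])),'tilt',np.degrees(np.arccos(n[2])))
print('top/wrist tri of plate',r2['c'],r['c'], 'origin est',r['c']-4.5*n, r2['c']-4.5*r2['n'])
if len(sys.argv)>2:
    h=cv2.cvtColor(d['img'],cv2.COLOR_RGB2HSV); c,st,l=blob(d,(h[...,1]<60)&(h[...,2]>120),eval(sys.argv[2]))
    h2=cv2.cvtColor(t['img'],cv2.COLOR_RGB2HSV); c2,_,_=blob(t,(h2[...,1]<60)&(h2[...,2]>120),(285,205,310,230))
    print('lens',c,st,tri([ray(d,*c),ray(t,*c2)]))
E
python3 m.py '(330,120,410,190)' '(180,200,215,240)'
```

```text
{'c': array([552.63780898, 208.70741944,  66.36606484]), 'n': array([-0.61190044,  0.35828803,  0.70512945]), 'uphill': array([ 0.60849252, -0.35629258,  0.7090786 ]), 'wh': array([73.2, 63.9]), 'a': 0.19927820563316345, 'st': array([ 348,  135,   47,   38, 1516], dtype=int32), 'std': np.float64(0.6924819193726068)}
yaw -30.350390093305762 tilt 45.159996883160154
top/wrist tri of plate [555.54634574 204.79581479  63.83994518] [552.63780898 208.70741944  66.36606484] origin est [555.39136095 207.09512332  63.19298231] [558.3728024  203.15528287  60.7464362 ]
lens [197.762309   221.88624788] [184 208  28  28 589] (array([513.37492417, -89.10160394,  58.8314405 ]), [np.float64(0.9), np.float64(0.9)])
```

```bash
python3 -m jog '[[2,15,5,0,0,0],[4,25,15,0,0,0],[5,32,20,0,0,0],[5,32,20,0,0,0],[4,25,15,0,0,0]]' >/dev/null
python3 -m jog '[[2,15,12,0,0,0],[0,0,5,0,0,0],[0,0,0,0,0,0]]' >/dev/null
python3 - <<'E'
from h import *
delta([558,203,300],2.617)
d=grab('wrist'); cv2.imwrite('pics/wrist1.png',d['img'][...,::-1])
E
```

```text
pos [557.7 199.4 299.8] t 4.5667 width 88.09012192665067 F [-1.  -0.4  0.2] g 0.0 q [ 0.32  0.32  1.65 -0.    1.18 -0.72]
tool delta [ 1.6  3.3 -0.3] rot [-0.003 -0.002 -0.005]
```

View pics/wrist1.png

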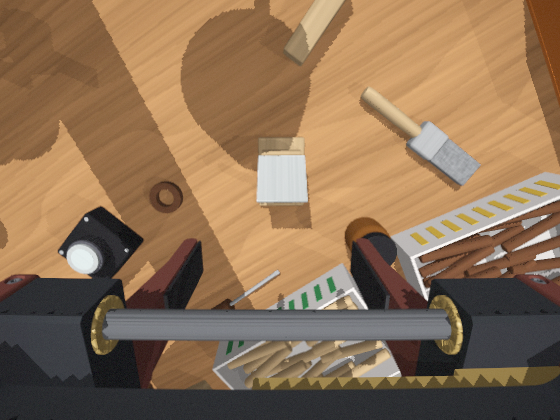

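The second wrist view shows the mirror plate at about (282,179), squared with the fingers. The rest's wood shows just above it.

```bash
python3 m.py '(245,145,320,212)' '(62,235,105,280)'; python3 -c "
from h import *
delta([556.5,206,62],np.pi-0.5285)"
```

```text
{'c': array([553.40245973, 209.83328799,  66.88174553]), 'n': array([-0.61299337,  0.35190446,  0.70739125]), 'uphill': array([ 0.61348688, -0.35218777,  0.7068222 ]), 'wh': array([61.9, 72.2]), 'a': 89.7415542602539, 'st': array([ 257,  155,   51,   48, 2300], dtype=int32), 'std': np.float64(0.6342216814882795)}
yaw -29.859076072673943 tilt 44.97694535723802
top/wrist tri of plate [555.54634574 204.79581479  63.83994518] [553.40245973 209.83328799  66.88174553] origin est [556.16092991 208.24971794  63.69848491] [558.3728024  203.15528287  60.7464362 ]
lens [ 82.26242038 258.11082803] [ 66 243  33  31 785] (array([512.67538487, -88.54701886,  64.4292955 ]), [np.float64(1.5), np.float64(1.5)])
pos [558.1 199.1 300.9] t 4.6167 width 87.54460526599951 F [-1.   0.1  0.4] g 0.0 q [ 0.32  0.31  1.65 -0.    1.18 -0.72]
tool delta [  4.6   5.6 238.9] rot [-0.002 -0.001 -0.002]
```

```bash
python3 -m jog '[[2,2,15,0,0,0],[2,2,30,0,0,0],[1,3,30,0,0,0],[0,0,30,0,0,0],[0,0,30,0,0,0]]' >/dev/null
python3 -m jog '[[0,0,25,0,0,0],[0,0,20,0,0,0],[0,0,0,0,0,0],[0,0,0,0,0,0]]' 
python3 - <<'E'
from h import *
delta([556.5,207.5,62.5],np.pi-0.525)
d=grab('wrist'); cv2.imwrite('pics/wrist2.png',d['img'][...,::-1])
E
```

```text
t: 5.37
ee_pos: [557.9, 207.9, 121.9]
orientation: [-0.824, -3.031, 0.001]
ft_force: [0.7, 0.8, 0.1]
width: 87.9
grasp_force: 0.0
pos [557.9 207.9 121.9] t 5.3667 width 87.8720555510452 F [0.7 0.8 0.1] g 0.0 q [ 0.34  0.54  1.77 -0.    0.83 -0.7 ]
tool delta [ 1.  -1.  59.5] rot [-0.001 -0.    -0.006]
```

View pics/wrist2.png

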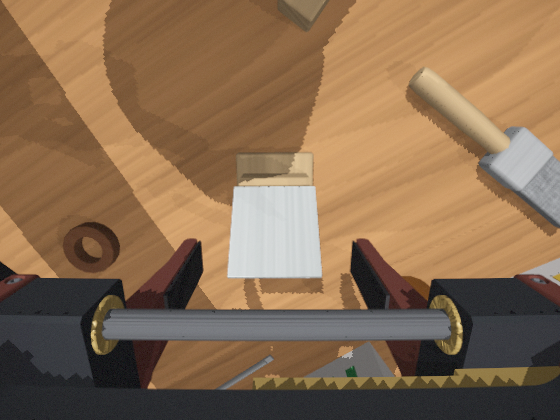

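The plate (columns 229 to 321, centre 275) is centred between the fingertips (200 and 352). I can descend and close.

```bash
python3 m.py '(215,170,335,290)' | tail -2
python3 -m jog '[[0,0,15,0,0,-0.006],[1,-1,18,0,0,0],[0,0,15,0,0,0],[0,0,8,0,0,0],[0,0,3,0,0,0]]' 
python3 -m jog '[[0,0,0,0,0,0],[0,0,0,0,0,0]]' 
python3 -m jog '[[0,0,0,0,0,0],[0,0,0,0,0,0],[0,0,0,0,0,0],[0,0,0,0,0,0],[0,0,0,0,0,0]]' 56
python3 -m jog '[[0,0,0,0,0,0],[0,0,0,0,0,0],[0,0,0,0,0,0],[0,0,0,0,0,0],[0,0,0,0,0,0]]' 56
```

```text
yaw -30.00309236510317 tilt 44.93826191803333
top/wrist tri of plate [555.54634574 204.79581479  63.83994518] [552.90415816 209.76942736  66.1834032 ] origin est [555.65677741 208.18000381  62.99799584] [558.3728024  203.15528287  60.7464362 ]
t: 5.83
ee_pos: [557.1, 208.8, 63.1]
orientation: [0.812, 3.034, 0.001]
ft_force: [0.4, -0.4, 0.1]
width: 87.9
grasp_force: 0.0
t: 6.0
ee_pos: [557.4, 209.1, 63.6]
orientation: [0.812, 3.033, 0.002]
ft_force: [0.5, 0.5, 0.1]
width: 87.8
grasp_force: 0.0
t: 6.42
ee_pos: [556.7, 209.0, 62.7]
orientation: [0.812, 3.035, 0.0]
ft_force: [-0.4, -0.7, 1.9]
width: 61.5
grasp_force: 30.0
t: 6.83
ee_pos: [556.6, 209.0, 62.7]
orientation: [0.812, 3.035, 0.0]
ft_force: [-1.4, -1.3, 5.7]
width: 61.4
grasp_force: 30.0
```

```bash
python3 -m jog '[[0,0,-4,0,0,0],[0,0,-8,0,0,0],[0,0,-12,0,0,0],[0,0,-15,0,0,0],[0,0,-18,0,0,0]]' 
python3 -m jog '[[0,0,-18,0,0,0],[0,0,-15,0,0,0],[0,0,-10,0,0,0],[0,0,-5,0,0,0],[0,0,0,0,0,0]]' 
python3 - <<'E'
from h import *
grab('wrist'); d=load('wrist'); cv2.imwrite('pics/wrist3.png',d['img'][...,::-1])
psi=np.pi+np.arctan2(-416.8+88,537.3-514)
print(psi);delta([514,-88,156.5],psi)
E
```

```text
t: 7.25
ee_pos: [556.1, 208.8, 120.1]
orientation: [-0.812, -3.034, 0.001]
ft_force: [-0.1, -0.2, 0.4]
width: 61.2
grasp_force: 30.0
t: 7.67
ee_pos: [557.2, 209.2, 168.9]
orientation: [0.811, 3.033, 0.002]
ft_force: [0.4, -0.2, -0.9]
width: 61.7
grasp_force: 30.0
1.641541811740937
pos [556.6 209.  167.8] t 7.7167 width 60.88553981060423 F [-0.5 -0.3 -1. ] g 29.99959498643875 q [ 0.34  0.47  1.75  0.    0.92 -0.71]
tool delta [-111.3 -278.6   11.2] rot [0.001 0.    0.977]
```

View pics/wrist3.png

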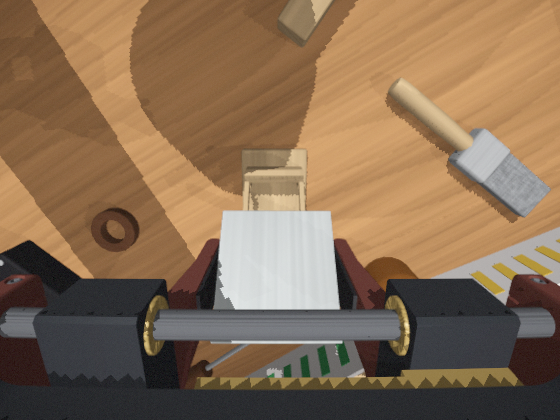

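The plate is held between the fingers at (278,265) and the rest is left empty at (275,180). Next I carry it over the lens.

```bash
python3 -m jog '[[-4,-10,0,0,0,0],[-8,-20,0,0,0,0],[-11,-27.5,0,0,0,0],[-11,-27.5,0,0,0,0],[-11,-27.5,0,0,0,0]]' >/dev/null
python3 -m jog '[[-11,-27.5,0,0,0,0],[-11,-27.5,0,0,0,0],[-11,-27.5,0,0,0,0],[-11,-27.5,0,0,0,0],[-11,-27.5,0,0,0,0]]' >/dev/null
python3 -m jog '[[-7,-19,0,0,0,0],[-4,-10,0,0,0,0],[0,0,0,0,0,0],[0,0,0,0,0,0.05],[0,0,0,0,0,0.08]]' 
python3 -m jog '[[0,0,0,0,0,0.1],[0,0,0,0,0,0.1],[0,0,0,0,0,0.1],[0,0,0,0,0,0.1],[0,0,0,0,0,0.1]]' >/dev/null
python3 -m jog '[[0,0,0,0,0,0.1],[0,0,0,0,0,0.1],[0,0,0,0,0,0.08],[0,0,0,0,0,0.05],[0,0,0,0,0,0]]' 
python3 - <<'E'
from h import *
for n in('wrist','top','scene'): grab(n)
psi=1.6415
delta([514,-88,156.5],psi)
a=load('wrist')['img'][...,::-1];b=load('scene')['img'][...,::-1]
out=np.hstack([cv2.resize(a,(400,300)),cv2.resize(b[180:360,60:300],(400,300))])
cv2.imwrite('pics/fin.png',out)
r=mirror(load('wrist'),(190,180,380,309),110,230)
print(r,'yaw',np.degrees(np.arctan2(r['uphill'][1],r['uphill'][0])),'tilt',np.degrees(np.arccos(r['n'][2])))
# button by all views
s=load('scene');R=[]
h=cv2.cvtColor(s['img'],cv2.COLOR_RGB2HSV);c,st,_=blob(s,(h[...,0]>=19)&(h[...,0]<32)&(h[...,1]>130),(110,265,135,290));print('btn scene',c,st)
E
```

```text
t: 8.97
ee_pos: [513.1, -87.7, 166.8]
orientation: [-1.011, -2.973, -0.0]
ft_force: [-1.0, -0.1, -1.8]
width: 61.3
grasp_force: 30.0
t: 9.8
ee_pos: [513.2, -87.0, 166.9]
orientation: [-2.122, -2.316, 0.0]
ft_force: [-0.0, 0.6, -0.7]
width: 61.7
grasp_force: 30.0
pos [513.3 -87.5 167.1] t 9.95 width 61.43349382743893 F [ 0.2 -0.3 -1.4] g 29.99950736761093 q [-0.19  0.38  1.91  0.    0.85 -0.28]
tool delta [-0.5  0.7 10.6] rot [-0.001 -0.     0.02 ]
{'c': array([511.61189704, -78.07296795, 164.61672579]), 'n': array([-0.059392  ,  0.70192216,  0.70977311]), 'uphill': array([ 0.05984246, -0.70724589,  0.70443036]), 'wh': array([54.4, 62.3]), 'a': 0.1881076991558075, 'st': array([  213,   210,   127,    99, 11539], dtype=int32), 'std': np.float64(0.6056878847809647)} yaw -85.16353100745687 tilt 44.783542213809504
btn scene [122.         278.17307692] [114 273  15  11 104]
```

View pics/fin.png

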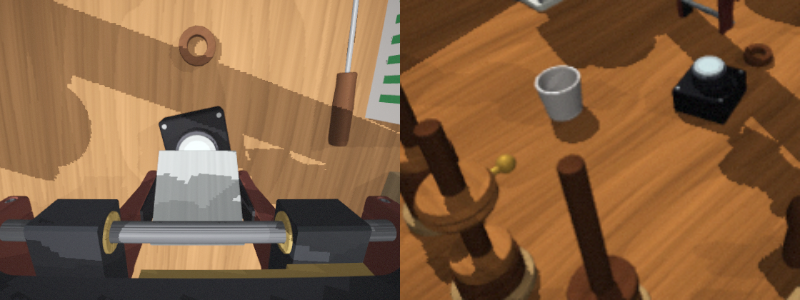

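```bash
python3 -m jog '[[0,0,3,0,0,0.01],[0,0,4,0,0,0.01],[0,0,2.5,0,0,0],[0,0,0,0,0,0],[0,0,0,0,0,0]]' >/dev/null
python3 -m jog '[[0,0,0,0,0,0],[0,0,0,0,0,0],[0,0,0,0,0,0],[0,0,0,0,0,0],[0,0,0,0,0,0]]' >/dev/null
python3 - <<'E'
from h import *
grab('wrist'); delta([514,-88,156.5],1.6415)
r=mirror(load('wrist'),(190,180,380,309),110,230)
print('yaw',np.degrees(np.arctan2(r['uphill'][1],r['uphill'][0])),'tilt',np.degrees(np.arccos(r['n'][2])),'want yaw',np.degrees(1.6415)-180)
print(np.abs(status.get_obs()['qvel']).max())
E
```

```text
pos [513.5 -88.2 158. ] t 10.8333 width 61.80714885664551 F [-0.4  0.8 -1. ] g 29.99964952468872 q [-0.19  0.39  1.92  0.    0.83 -0.26]
tool delta [0.2 0.6 1.5] rot [ 0.     0.    -0.003]
yaw -86.1718115369908 tilt 44.90094952527135 want yaw -85.94897792927537
0.0024295758449907963
```

```bash
python3 -c "
from h import *
print(ticket.close_job())"
```

```text
the job is handed in; nothing more can be done
None
```

The job is handed in: the gripper holds the mirror still over the lens (TCP 158 mm up, button measured at 156.5 mm), leaning 44.9° and turned to within about 0.2° of the button; no verdict was returned.

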